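# Mount a square-shank stake in a bench stake holder

## Task

Set up the bench for planishing: take the stake with the flat rectangular head out of the wooden stand and put its square shank into the sleeve of the green stake holder, working it in gently by feel - turning and shifting it under a light push of a kilo or so, never ramming it - until it drops fully home on its collar. Then swing the holder's hold-down latch all the way shut over the collar and let go, leaving the other stakes and the tools and vessels around where they are.

Things in the scene. Friction and masses are not known exactly. Their poses are not given: they have to be found in the camera images.
- flat_stake: Steel stake to mount. Origin: axis, at the underside of its collar; z up. Below: square shank 16 mm wide, sides along x and y, to z -26, then a nose tapering to 8 mm at z -36. Above: round collar d 44, z 0 to 8; neck d 20 to z 26; head, a flat block 30 mm in x by 46 mm in y, z 26 to 44: grip it across x. About 0.37 kg. At the start it hangs by the collar in any of the stand's 3 holes
- holder: Green steel stake holder, screwed to the bench: foot 96 mm in x, y -53 to 97, 12 mm thick; block 60 x 60 mm, 50 mm high, with a brass-flanged sleeve in it (flange d 48, top at z 60), hole upright. Latch post at y 46. Origin: on the bench below the middle of the block, z up.
- socket (a point): Middle of the block at the height of the seat (top of the sleeve flange, 60 mm above the bench), axes as the holder's. The sleeve's square hole is centred here, 17.6 mm wide, 40 mm deep, 1.6 mm wider than the shank. The round sleeve is clamped turned by any angle up to 0.75 rad either way about z, which is NOT measured: see it or feel for it. Seated, the collar rests on the flange
- latch (a joint): Hold-down latch on the holder, rad about the upright latch_hinge; 0 = shut (the stop), grows anticlockwise seen from above; starts open at 1.25 to 1.7. Arm 7 mm thick, z 70 to 77 above the bench. Shut, its finger lies along the holder's -y over the collar, passing 2 mm above it, so it shuts only over a stake fully home; its handle along +y. Stiff: 2 N at the knob, stays where left
- latch_knob (a point): Middle of the top of the red upright knob of the latch (cylinder d 14, 28 mm tall, top 105 mm above the bench), 45 mm from the hinge, pointing away from the finger. Shut, it stands 91 mm from the socket along the holder's y
- latch_hinge (a point): On the upright axis of the latch, at the height of the knob's top (105 mm above the bench); 46 mm from the socket along the holder's y. The nut here is 82 mm above the bench
- rack: Pale wooden stand 80 mm in x, 256 mm in y, 55 mm high, fixed; three square holes 22 mm wide, 45 mm deep, in a row along y, 80 mm apart, a stake hanging in each by its collar. Origin: middle of its underside, z up
- mushroom_stake: Stake like the flat one, with a round domed head d 40, z 24 to 46; leave it in the stand. Origin: axis, underside of the collar
- ball_stake: Stake like the flat one, with a ball head d 30, z 23 to 53; leave it in the stand. Origin: axis, underside of the collar
- hammer: Planishing hammer lying on the bench, 235 mm long along its x, 26 mm high, wooden handle; leave it. Origin: middle, on the bench
- cup: White mug d 84, 70 mm high; leave it. Origin: middle of its foot
- jar: White jar d 76, 75 mm high, with a red lid; leave it. Origin: middle of its foot
- bangle: Copper bangle d 68, 12 mm high, lying flat; leave it. Origin: its middle, on the bench
- pliers: Pliers with blue handles lying on the bench, 140 mm long along their x, 14 mm high; leave them. Origin: near the middle, on the bench
There are look-alikes about, which are no part of the job. Of the things shaped like the holder, the green one is meant.

How it is judged:
On the way, in this order (a step that is already met when the one before it is completed fails the run):
1. the flat stake is fully home in the holder, upright, its collar on the sleeve, while the latch is still open (z of flat_stake in the frame of socket between -0.003 and 0.002 m and horizontal distance between flat_stake and socket below 0.007 m and angle between flat_stake's own z axis and vertical below 0.06 rad and value of joint latch above 0.5 rad), for 0.2 s.
2. the latch is swung shut over the collar (value of joint latch below 0.15 rad), for 0.2 s.
At the end, for the whole second after the job is handed in: The flat stake stands upright (within 0.06 rad) in the holder with the underside of its collar within 2 mm of the seat and its axis within 7 mm of the socket point, at rest; the latch is within 0.15 rad of shut (z of flat_stake in the frame of socket between -0.003 and 0.002 m and horizontal distance between flat_stake and socket below 0.007 m and angle between flat_stake's own z axis and vertical below 0.06 rad and linear speed of flat_stake below 0.02 m/s and value of joint latch below 0.15 rad); the robot touches nothing.
It fails at once if the stake is rammed or wedged into the holder: over 70 N between them (contact force between flat_stake and holder above 70 N).
It fails at once if another stake or a tool or vessel on the bench is moved by more than 30 mm (distance of any of mushroom_stake, ball_stake, hammer, cup, jar, bangle, pliers from where it was at the start of the episode above 0.03 m).
It also fails if it takes over 61 s, if anything falls off the work surface, if the arm or the gripper's body presses on something with over 40 N, if the wrist force passes 120 N, or if a joint passes its speed limit or range.

## Robot

A 6-joint arm with a two-finger parallel gripper is mounted at the origin on the work surface. World frame = base frame: x ahead of the robot, y to its left, z up, the work surface at z = 0. Lengths are in m, angles in rad, forces in N, time in s.
With the tool pointing down it reaches from about 0.35 to 0.775 m from the base axis. Payload 7.3 kg.
Tool frame: the origin (TCP) lies at the very end of the fingers, on their centre line; the grasp point (between the pads) lies 19 mm behind it (robot.hold_point_z is the distance from the TCP to the grasp point, in m); z points along the fingers, y is the direction in which the jaws open and shut (so a half turn about z gives the same grasp; the last joint's range is limited). The gripper opens to 92 mm and grips with 3 to 60 N. Pads are 19 mm wide; open, the fingers measure 130 mm over their backs; the gripper's body (75 mm by 190 mm) begins 47 mm behind the grasp point.
Start: joints at [1.132, 0.342, 1.524, -0, 1.275, -0.146], TCP at [0.152, 0.503, 0.227] pointing down, gripper open.
Joint ranges: [-2.53, 2.53], [-0.77, 2.02], [0.04, 2.7], [-1, 4.14], [0.28, 2.66], [-3.11, 3.11]. Speed limits (rad/s): [2.57, 2.57, 3.14, 3.14, 3.14, 3.14].

## Interface

Orientations are given as [roll, pitch, yaw] about the fixed x, y, z axes, in that order (R = Rz(yaw) Ry(pitch) Rx(roll)).
In Python, from cell import monitor, viewer, robot gives the robot as it stands.
- The arm moves only by the tool move_arm, never from a script. Its argument "deltas" is a list of rows, each an object of numbers: "x", "y", "z": the shift along the tool's x, y, z in m; "wx", "wy", "wz": the turn, a rotation vector about the tool's x, y, z in degrees; "hand": the opening, from 0 (shut) to 1 (fully open). In form: [{"x": .., "y": .., "z": .., "wx": .., "wy": .., "wz": .., "hand": ..}, ...]. A call has 1 to 8 rows; each row is the pose to reach, as a shift and turn from the pose commanded when the call began, along the tool's axes at that moment; what a row does not reach only later rows make up. A row lasts 1/8 s, in which the tool goes at most 62.5 mm and 10.7 degrees, less where a joint would pass 70% of its speed; a pose out of reach is approached as far as the arm can. A call with a gripper value outside its range is refused whole. The fingers move at their own pace and stop on an object; "grip_force" is the grip in N (left out, the last holds). Time passes only in rows, so rows that repeat a pose let the fingers close. It gives the time, the measured TCP pose, the force and the opening at its end, in the units of the state.
- monitor.observe(): the state, without advancing time (a new reading comes with each control period).
- viewer.read_camera(name): name is "scene" or "top"; returns the picture (400x640x3 uint8, red, green, blue); there is no depth.
- viewer.camera_params(name): a dict with "camera_matrix" (3x3 intrinsics, pixels), "R" (3x3) and "t" (3): a world point X has camera coordinates R X + t. Camera axes: x right, y down, z forward; pixel columns grow to the right and rows downward; lengths in m; the calibration is good to about 2 mm. A picture is of the moment at which its call begins. camera_params takes no time and is no camera call.
- robot.hand_in(): hands the job in, once; it reports no verdict.
The state is a dict: "time": time; "qpos": joint angles; "qvel": joint speeds; "joint_efforts": joint torques, N m; "tool_pos": TCP position; "tool_rot": TCP orientation; "contact_force": force on the tool from outside, world axes, zero at the start; "torque": the same for the moment, N m; "opening": finger opening in m.
Only numpy, scipy, OpenCV 4.12 (cv2) and the standard library are available. Lean on these libraries where they do the work, as an engineer would, in place of code of your own. Each camera call takes 0.05 s, during which the arm holds its last target. There are 200 camera calls.

## Working session

There is one attempt and no reset: what is moved stays moved. The work goes in short steps, Python scripts to look and compute and a tool call to move; the robot and the scene stay as the last step left them, time stands still between calls to the robot, and variables do not carry over. Pictures are saved under pics/ and viewed, about 8 in all and at most 12, crops included, and the job is handed in when it is done.

Besides the shell and the picture viewer there is one more tool, called by a JSON object that holds its "api" and its "payload", one argument or row to a line. move_arm: Moves the arm, as the interface text tells. Its arguments: {"type":"object","properties":{"deltas":{"type":"array","items":{"type":"object","properties":{"x":{"type":"number"},"y":{"type":"number"},"z":{"type":"number"},"wx":{"type":"number"},"wy":{"type":"number"},"wz":{"type":"number"},"hand":{"type":"number"}}}},"grip_force":{"type":"number"}},"required":["deltas"]}

```bash
ls; mkdir -p pics; python3 - <<'E'
from cell import monitor, viewer, robot
import cv2,numpy as np
for n in("top","scene"):
    im=viewer.read_camera(n); cv2.imwrite(f"pics/{n}0.png",im[:,:,::-1])
    p=viewer.camera_params(n); print(n,np.round(p["camera_matrix"],1).tolist(),np.round(p["R"],3).tolist(),np.round(p["t"],3).tolist())
s=monitor.observe(); print(s)
E
```

```text
pics
top [[432.0, 0.0, 315.4], [0.0, 432.0, 195.1], [0.0, 0.0, 1.0]] [[-0.028, -1.0, 0.003], [-0.988, 0.027, -0.15], [0.149, -0.007, -0.989]] [0.076, 0.561, 1.069]
scene [[506.1, 0.0, 319.7], [0.0, 506.1, 198.2], [0.0, 0.0, 1.0]] [[-0.257, 0.966, -0.019], [0.734, 0.183, -0.654], [-0.629, -0.182, -0.756]] [0.096, -0.357, 1.653]
{'time': 0.1, 'qpos': array([ 1.13201184e+00,  3.42640108e-01,  1.52490671e+00,  1.07488626e-05,
        1.27539193e+00, -1.46061587e-01]), 'qvel': array([-0.00083193, -0.00345063, -0.00248619,  0.00037872,  0.00088448,
       -0.00011019]), 'joint_efforts': array([ 1.07028784e-03, -4.31999803e+01, -2.44694048e+01,  7.18641886e-02,
        5.25614619e-02, -6.18898639e-05]), 'tool_pos': array([0.15134885, 0.50234194, 0.22612633]), 'tool_rot': array([-3.14026239e+00, -2.06084211e-04,  2.84886648e+00]), 'contact_force': array([ 0.42364911, -0.94391609, -1.29872872]), 'torque': array([0.02365949, 0.00228108, 0.02015513]), 'opening': 0.09153664252281689}
```

View pics/top0.png

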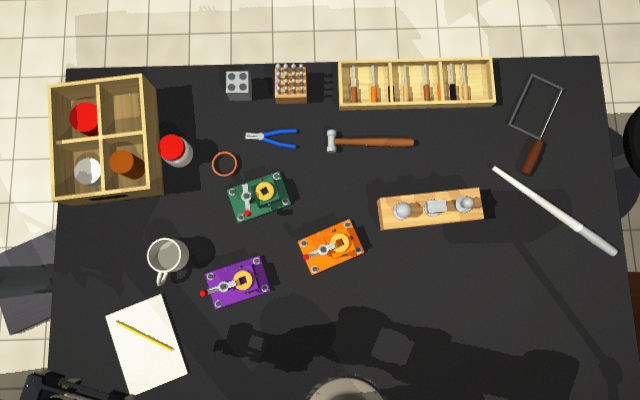

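View pics/scene0.png

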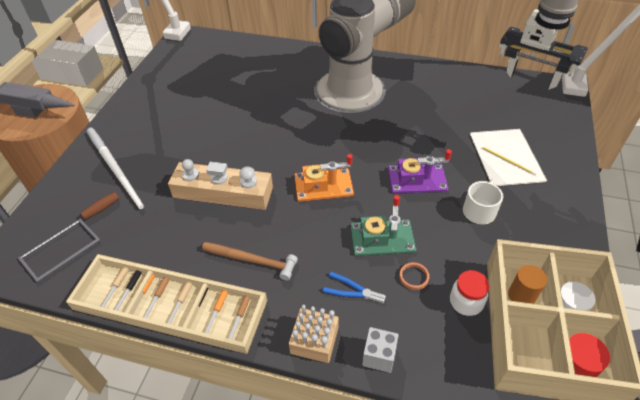

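```bash
cat > h.py <<'E'
from cell import monitor, viewer, robot
import cv2,numpy as np
def ray(n,uv,z):
    p=viewer.camera_params(n);K,R,t=map(np.array,(p["camera_matrix"],p["R"],p["t"]))
    d=R.T@np.linalg.solve(K,[uv[0],uv[1],1.]);c=-R.T@t
    return c+d*(z-c[2])/d[2]
def proj(n,X):
    p=viewer.camera_params(n);x=np.array(p["camera_matrix"])@(np.array(p["R"])@X+p["t"]);return x[:2]/x[2]
def crop(im,x0,y0,w,h,s): return cv2.resize(im[y0:y0+h,x0:x0+w],None,fx=s,fy=s,interpolation=cv2.INTER_CUBIC)
E
python3 - <<'E'
from h import *
t=cv2.imread("pics/top0.png");s=cv2.imread("pics/scene0.png")
a=np.hstack([crop(t,220,162,80,66,5),crop(t,390,170,80,66,5)])
b=np.hstack([crop(s,345,190,80,66,5),crop(s,180,145,80,66,5)])
im=cv2.resize(np.vstack([a,b]),(720,594)); cv2.imwrite("pics/c1.png",im)
hsv=cv2.cvtColor(t,cv2.COLOR_BGR2HSV)
print(hsv[205:208,430:442].tolist()[1])
def blobs(n,im,lo,hi,box,z):
    m=cv2.inRange(cv2.cvtColor(im,cv2.COLOR_BGR2HSV),lo,hi);k=np.zeros_like(m);x,y,w,h=box;k[y:y+h,x:x+w]=m[y:y+h,x:x+w]
    for c in cv2.findContours(k,cv2.RETR_EXTERNAL,cv2.CHAIN_APPROX_NONE)[0]:
        if len(c)>7:
            r=cv2.minAreaRect(c);print(n,np.round(r[0],1),np.round(r[1],1),round(r[2],1),np.round(ray(n,r[0],z),4))
print("brass");blobs("top",t,(18,80,80),(35,255,255),(225,165,75,60),.06);blobs("scene",s,(15,80,80),(35,255,255),(350,205,60,50),.06)
print("red");blobs("top",t,(0,150,80),(6,255,255),(225,200,75,30),.1);blobs("scene",s,(0,150,80),(6,255,255),(380,190,40,30),.1)
print("green");blobs("top",t,(60,60,30),(90,255,255),(215,160,85,70),.012);blobs("scene",s,(60,60,30),(90,255,255),(340,200,85,60),.012)
print("wood");blobs("top",t,(10,60,110),(25,255,255),(370,180,120,55),.055);blobs("scene",s,(10,60,60),(25,255,255),(160,150,115,60),.055)
E
```

```text
[[42, 6, 216], [40, 7, 216], [40, 7, 215], [43, 8, 217], [40, 7, 215], [45, 7, 214], [39, 8, 215], [45, 7, 215], [43, 8, 215], [40, 7, 214], [43, 8, 214], [40, 7, 211]]
brass
top [264. 191.] [18. 18.] 90.0 [0.5743 0.1906 0.06  ]
scene [375.  224.5] [20. 17.] 0.0 [0.5782 0.1926 0.06  ]
red
top [247. 213.] [5.7 4.2] 45.0 [0.5149 0.2278 0.1   ]
scene [396.5 199.5] [9. 5.] 90.0 [0.5229 0.2314 0.1   ]
green
top [258.2 196.7] [36.4 57.4] 70.6 [0.5674 0.2115 0.012 ]
scene [382.8 234.8] [37.9 63. ] 86.8 [0.5678 0.2132 0.012 ]
wood
top [429.9 208.1] [ 32.9 104.5] 83.7 [ 0.5198 -0.2283  0.055 ]
scene [219.6 184.9] [105.2  37.8] 7.1 [ 0.5444 -0.221   0.055 ]
```

View pics/c1.png

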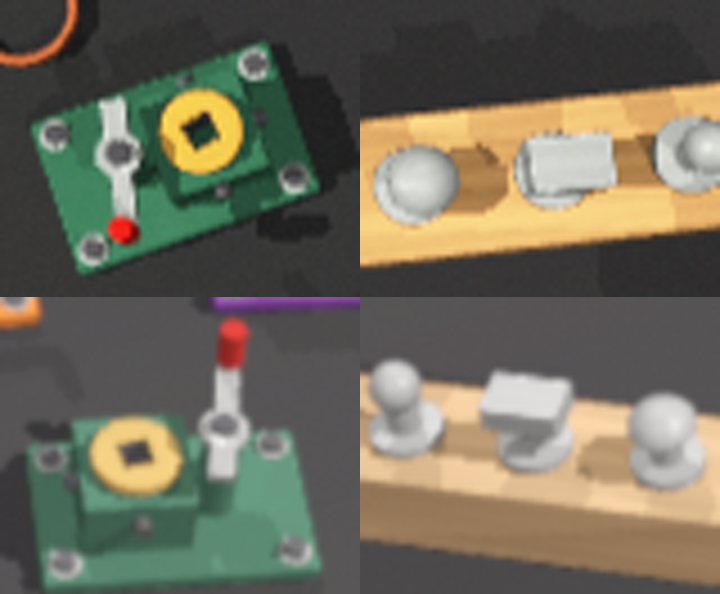

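```bash
python3 - <<'E'
from h import *
I={n:cv2.imread(f"pics/{n}0.png") for n in("top","scene")}
def show(n,box,z,f,lab):
    x,y,w,h=box;S=8;c=cv2.resize(I[n][y:y+h,x:x+w],None,fx=S,fy=S,interpolation=cv2.INTER_CUBIC)
    m=f(c);cs=cv2.findContours(m,cv2.RETR_LIST,cv2.CHAIN_APPROX_NONE)[0]
    for k in cs:
        if cv2.contourArea(k)<S*S*15: continue
        P=np.array([ray(n,((u+.5)/S-.5+x,(v+.5)/S-.5+y),z)[:2] for u,v in k[:,0]],np.float32)
        r=cv2.minAreaRect(P*1000);M=cv2.moments(P*1000)
        print(lab,n,"c",np.round(r[0],1),"size",np.round(r[1],1),"ang",round(r[2],1),"centroid",np.round([M['m10']/M['m00'],M['m01']/M['m00']],1))
g=lambda c:cv2.cvtColor(c,cv2.COLOR_BGR2GRAY)
for th in(90,120):
  f=lambda c:cv2.inRange(g(c),0,th)
  show("top",(259,185,12,12),.06,f,"hole%d"%th);show("scene",(368,217,14,14),.06,f,"hole%d"%th)
br=lambda c:cv2.inRange(cv2.cvtColor(c,cv2.COLOR_BGR2HSV),(12,80,90),(40,255,255))
show("top",(250,177,30,30),.06,br,"brass");show("scene",(360,210,30,30),.06,br,"brass")
for th in(205,):
  f=lambda c:cv2.inRange(cv2.cvtColor(c,cv2.COLOR_BGR2HSV),(0,0,th),(180,30,255))
  show("top",(422,195,30,24),.099,f,"head%d"%th)
  show("scene",(203,158,28,20),.099,f,"head%d"%th)
print(np.round([ray("top",(390+(u-360)/4.5-.4,170+v/4.5-.4),.099)[:2]*1000 for u,v in[(527,137),(612,133),(614,185),(533,193)]],1).tolist())
print(np.round([ray("scene",(180+(u-360)/4.5-.4,145+v/4.5-.4),.099)[:2]*1000 for u,v in[(492,76),(571,84),(560,112),(480,103)]],1).tolist())
print(proj("top",[.52,.23,.1]))
E
```

```text
hole90 top c [575.4 190.2] size [15.6 16.7] ang 30.9 centroid [575.4 190.5]
hole90 scene c [577.3 192. ] size [11.1 12.3] ang 27.9 centroid [577.5 192.4]
hole120 top c [575.3 190.3] size [17.4 17.8] ang 29.1 centroid [575.4 190.4]
hole120 scene c [577.5 191.9] size [13.6 14.6] ang 26.4 centroid [577.5 192.1]
brass top c [575.4 190.1] size [15.5 16.4] ang 31.1 centroid [575.3 190.3]
brass top c [575.2 189.8] size [49.9 48.5] ang 15.0 centroid [575.1 190.1]
brass scene c [577.5 191.5] size [13.  13.7] ang 32.5 centroid [577.4 191.3]
brass scene c [579.5 191.7] size [52.9 49.2] ang 28.0 centroid [579.8 192.1]
head205 top c [ 521.1 -233. ] size [30.3 44.6] ang 4.1 centroid [ 520.9 -232.8]
head205 scene c [ 523.3 -231.7] size [28.2 44.8] ang 4.3 centroid [ 523.6 -231.4]
[[534.8, -209.8], [535.7, -256.0], [507.4, -255.0], [504.3, -211.0]]
[[510.6, -256.6], [505.8, -210.0], [528.0, -207.8], [532.3, -254.6]]
[246.07418935 210.9404434 ]
```

{"api": "move_arm", "payload": {
  "deltas": [
    {"x": -0.354, "y": -0.314, "wz": 69, "hand": 0.7},
    {"x": -0.354, "y": -0.314, "wz": 69, "hand": 0.7},
    {"x": -0.354, "y": -0.314, "wz": 69, "hand": 0.7},
    {"x": -0.354, "y": -0.314, "wz": 69, "hand": 0.7},
    {"x": -0.354, "y": -0.314, "wz": 69, "hand": 0.7},
    {"x": -0.354, "y": -0.314, "wz": 69, "hand": 0.7},
    {"x": -0.354, "y": -0.314, "wz": 69, "hand": 0.7},
    {"x": -0.354, "y": -0.314, "wz": 69, "hand": 0.7}
  ]
}}

```text
schema error: expected keys x, y, z, wx, wy, wz, hand
```

```bash
cat >> h.py <<'E'
def go(x,y,z,yawdeg):
    s=monitor.observe();p=s["tool_pos"];r=s["tool_rot"];ps=r[2];d=np.array([x,y,z])-p
    dy=(yawdeg-np.degrees(ps)+180)%360-180;c,n=np.cos(ps),np.sin(ps)
    print("t",round(s["time"],2),"tcp",np.round(p,4),"rpy",np.round(np.degrees(r),2),"F",np.round(s["contact_force"],1),"T",np.round(s["torque"],2),"open",round(s["opening"],4),"q6",round(s["qpos"][5],2))
    print("delta x %.4f y %.4f z %.4f wz %.1f"%(c*d[0]+n*d[1],n*d[0]-c*d[1],-d[2],-dy))
E
python3 -c "
from h import *
go(.5222,-.2323,.15,94.2)"
```

```text
t 0.1 tcp [0.1513 0.5023 0.2261] rpy [-1.7992e+02 -1.0000e-02  1.6323e+02] F [ 0.4 -0.9 -1.3] T [0.02 0.   0.02] open 0.0915 q6 -0.15
delta x -0.5671 y -0.5964 z 0.0761 wz 69.0
```

All keys are required.

{"api": "move_arm", "payload": {
  "deltas": [
    {"x": -0.354, "y": -0.314, "z": 0, "wx": 0, "wy": 0, "wz": 69, "hand": 0.7},
    {"x": -0.354, "y": -0.314, "z": 0, "wx": 0, "wy": 0, "wz": 69, "hand": 0.7},
    {"x": -0.354, "y": -0.314, "z": 0, "wx": 0, "wy": 0, "wz": 69, "hand": 0.7},
    {"x": -0.354, "y": -0.314, "z": 0, "wx": 0, "wy": 0, "wz": 69, "hand": 0.7},
    {"x": -0.354, "y": -0.314, "z": 0, "wx": 0, "wy": 0, "wz": 69, "hand": 0.7},
    {"x": -0.354, "y": -0.314, "z": 0, "wx": 0, "wy": 0, "wz": 69, "hand": 0.7},
    {"x": -0.354, "y": -0.314, "z": 0, "wx": 0, "wy": 0, "wz": 69, "hand": 0.7},
    {"x": -0.354, "y": -0.314, "z": 0, "wx": 0, "wy": 0, "wz": 69, "hand": 0.7}
  ]
}}

```text
time: 1.1
tool_pos: [0.4008, 0.0974, 0.2266]
tool_rot: [-3.142, 0.0, 1.641]
contact_force: [-0.9, -0.1, -0.9]
opening: 0.0644
```

```bash
python3 -c "
from h import *
go(.5222,-.2323,.15,94.2)"
```

```text
t 1.1 tcp [0.4008 0.0974 0.2266] rpy [-1.800e+02  1.000e-02  9.403e+01] F [-0.9 -0.1 -0.9] T [-0.09  0.04  0.01] open 0.0644 q6 -0.02
delta x -0.3374 y 0.0980 z 0.0766 wz -0.2
```

{"api": "move_arm", "payload": {
  "deltas": [
    {"x": -0.337, "y": 0.098, "z": 0.0, "wx": 0, "wy": 0, "wz": 0, "hand": 0.7},
    {"x": -0.337, "y": 0.098, "z": 0.0, "wx": 0, "wy": 0, "wz": 0, "hand": 0.7},
    {"x": -0.337, "y": 0.098, "z": 0.03, "wx": 0, "wy": 0, "wz": 0, "hand": 0.7},
    {"x": -0.337, "y": 0.098, "z": 0.05, "wx": 0, "wy": 0, "wz": 0, "hand": 0.7},
    {"x": -0.337, "y": 0.098, "z": 0.077, "wx": 0, "wy": 0, "wz": 0, "hand": 0.7},
    {"x": -0.337, "y": 0.098, "z": 0.077, "wx": 0, "wy": 0, "wz": 0, "hand": 0.7},
    {"x": -0.337, "y": 0.098, "z": 0.077, "wx": 0, "wy": 0, "wz": 0, "hand": 0.7},
    {"x": -0.337, "y": 0.098, "z": 0.077, "wx": 0, "wy": 0, "wz": 0, "hand": 0.7}
  ]
}}

```text
time: 2.1
tool_pos: [0.522, -0.2284, 0.1495]
tool_rot: [-3.141, -0.001, 1.644]
contact_force: [-0.0, -0.2, -0.1]
opening: 0.0644
```

```bash
python3 -c "
from h import *
go(.5222,-.2323,.075,94.2)"
```

```text
t 2.1 tcp [ 0.522  -0.2284  0.1495] rpy [-1.7995e+02 -6.0000e-02  9.4210e+01] F [-0.  -0.2 -0.1] T [-0.09  0.04  0.03] open 0.0644 q6 -0.62
delta x -0.0039 y -0.0001 z 0.0745 wz 0.0
```

{"api": "move_arm", "payload": {
  "deltas": [
    {"x": -0.004, "y": 0, "z": 0.03, "wx": 0, "wy": 0, "wz": 0, "hand": 0.7},
    {"x": -0.004, "y": 0, "z": 0.06, "wx": 0, "wy": 0, "wz": 0, "hand": 0.7},
    {"x": -0.004, "y": 0, "z": 0.075, "wx": 0, "wy": 0, "wz": 0, "hand": 0.7},
    {"x": -0.004, "y": 0, "z": 0.075, "wx": 0, "wy": 0, "wz": 0, "hand": 0.5},
    {"x": -0.004, "y": 0, "z": 0.075, "wx": 0, "wy": 0, "wz": 0, "hand": 0.2},
    {"x": -0.004, "y": 0, "z": 0.075, "wx": 0, "wy": 0, "wz": 0, "hand": 0.2},
    {"x": -0.004, "y": 0, "z": 0.075, "wx": 0, "wy": 0, "wz": 0, "hand": 0.2},
    {"x": -0.004, "y": 0, "z": 0.075, "wx": 0, "wy": 0, "wz": 0, "hand": 0.2}
  ],
  "grip_force": 40
}}

```text
time: 3.1
tool_pos: [0.5228, -0.2332, 0.0754]
tool_rot: [3.141, 0.0, 1.644]
contact_force: [-2.1, 0.8, 6.2]
opening: 0.0294
```

```bash
python3 -c "
from h import *
go(.5222,-.2323,.16,94.2)"
```

```text
t 3.1 tcp [ 0.5228 -0.2332  0.0754] rpy [1.7997e+02 2.0000e-02 9.4220e+01] F [-2.1  0.8  6.2] T [-0.04  0.34  0.02] open 0.0294 q6 -0.63
delta x 0.0009 y -0.0005 z -0.0846 wz 0.0
```

{"api": "move_arm", "payload": {
  "deltas": [
    {"x": 0, "y": 0, "z": -0.015, "wx": 0, "wy": 0, "wz": 0, "hand": 0.2},
    {"x": 0, "y": 0, "z": -0.04, "wx": 0, "wy": 0, "wz": 0, "hand": 0.2},
    {"x": 0, "y": 0, "z": -0.07, "wx": 0, "wy": 0, "wz": 0, "hand": 0.2},
    {"x": 0, "y": 0, "z": -0.1, "wx": 0, "wy": 0, "wz": 0, "hand": 0.2},
    {"x": 0, "y": 0, "z": -0.12, "wx": 0, "wy": 0, "wz": 0, "hand": 0.2},
    {"x": 0, "y": 0, "z": -0.12, "wx": 0, "wy": 0, "wz": 0, "hand": 0.2},
    {"x": 0, "y": 0, "z": -0.12, "wx": 0, "wy": 0, "wz": 0, "hand": 0.2}
  ]
}}

```text
time: 3.98
tool_pos: [0.5221, -0.2326, 0.1938]
tool_rot: [-3.14, -0.001, 1.644]
contact_force: [-0.7, -0.1, -3.7]
opening: 0.0299
```

```bash
python3 -c "
from h import *
go(.5763,.1912,.16,119.5)
s=viewer.read_camera('scene')[:,:,::-1]; u,v=proj('scene',[.52,-.23,.18]).astype(int)
cv2.imwrite('pics/lift.png',crop(s,max(u-50,0),max(v-50,0),100,110,5)); print(u,v)"
```

```text
t 3.98 tcp [ 0.5221 -0.2326  0.1938] rpy [-1.7992e+02 -7.0000e-02  9.4220e+01] F [-0.7 -0.1 -3.7] T [-0.13  0.   -0.02] open 0.0299 q6 -0.63
delta x 0.4187 y 0.0852 z 0.0338 wz -25.3
211 142
```

View pics/lift.png

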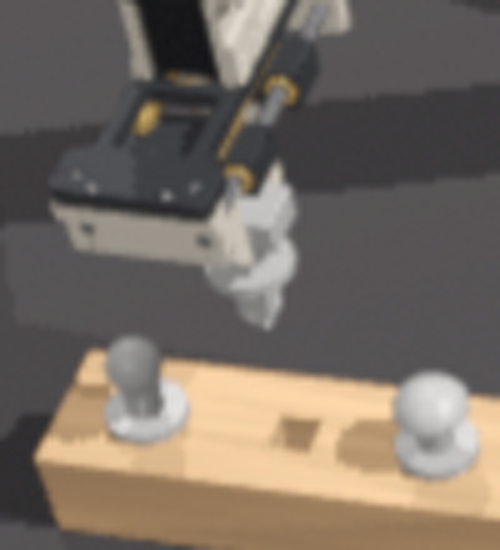

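{"api": "move_arm", "payload": {
  "deltas": [
    {"x": 0.419, "y": 0.085, "z": 0, "wx": 0, "wy": 0, "wz": -25.3, "hand": 0.2},
    {"x": 0.419, "y": 0.085, "z": 0, "wx": 0, "wy": 0, "wz": -25.3, "hand": 0.2},
    {"x": 0.419, "y": 0.085, "z": 0, "wx": 0, "wy": 0, "wz": -25.3, "hand": 0.2},
    {"x": 0.419, "y": 0.085, "z": 0, "wx": 0, "wy": 0, "wz": -25.3, "hand": 0.2},
    {"x": 0.419, "y": 0.085, "z": 0, "wx": 0, "wy": 0, "wz": -25.3, "hand": 0.2},
    {"x": 0.419, "y": 0.085, "z": 0, "wx": 0, "wy": 0, "wz": -25.3, "hand": 0.2},
    {"x": 0.419, "y": 0.085, "z": 0, "wx": 0, "wy": 0, "wz": -25.3, "hand": 0.2},
    {"x": 0.419, "y": 0.085, "z": 0, "wx": 0, "wy": 0, "wz": -25.3, "hand": 0.2}
  ]
}}

```text
time: 5.03
tool_pos: [0.5757, 0.1949, 0.193]
tool_rot: [-3.14, -0.002, 2.091]
contact_force: [-0.1, -1.9, -4.4]
opening: 0.0299
```

{"api": "move_arm", "payload": {
  "deltas": [
    {"x": 0, "y": 0, "z": 0.04, "wx": 0, "wy": 0, "wz": 0, "hand": 0.2},
    {"x": 0, "y": 0, "z": 0.055, "wx": 0, "wy": 0, "wz": 0, "hand": 0.2},
    {"x": 0, "y": 0, "z": 0.055, "wx": 0, "wy": 0, "wz": 0, "hand": 0.2},
    {"x": 0, "y": 0, "z": 0.055, "wx": 0, "wy": 0, "wz": 0, "hand": 0.2}
  ]
}}

```text
time: 5.52
tool_pos: [0.5774, 0.1908, 0.1409]
tool_rot: [3.14, 0.001, 2.085]
contact_force: [0.5, -0.2, -2.8]
opening: 0.0299
```

```bash
python3 -c "
from h import *
go(.5763,.1912,.115,119.5)
a=[]
for n in('scene','top'):
  s=viewer.read_camera(n)[:,:,::-1]; u,v=proj(n,[.576,.19,.09]).astype(int)
  a.append(crop(s,u-40,v-50,80,100,5)); print(u,v)
cv2.imwrite('pics/above.png',np.hstack(a))"
```

```text
t 5.53 tcp [0.5774 0.1908 0.1409] rpy [1.7990e+02 3.0000e-02 1.1948e+02] F [ 0.5 -0.2 -2.8] T [-0.1   0.01  0.02] open 0.0299 q6 -0.32
delta x 0.0009 y -0.0007 z 0.0259 wz -0.0
374 215
262 188
```

View pics/above.png

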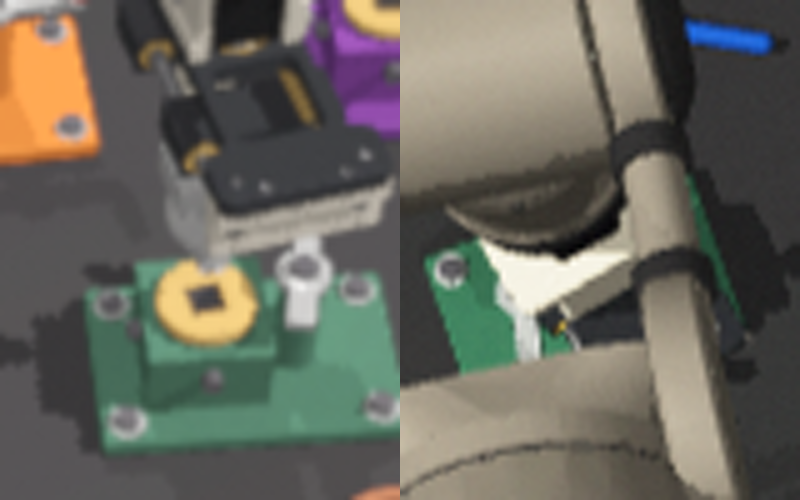

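{"api": "move_arm", "payload": {
  "deltas": [
    {"x": 0.0009, "y": -0.0007, "z": 0.012, "wx": 0, "wy": 0, "wz": 0, "hand": 0.2},
    {"x": 0.0009, "y": -0.0007, "z": 0.02, "wx": 0, "wy": 0, "wz": 0, "hand": 0.2},
    {"x": 0.0009, "y": -0.0007, "z": 0.024, "wx": 0, "wy": 0, "wz": 0, "hand": 0.2},
    {"x": 0.0009, "y": -0.0007, "z": 0.027, "wx": 0, "wy": 0, "wz": 0, "hand": 0.2},
    {"x": 0.0009, "y": -0.0007, "z": 0.03, "wx": 0, "wy": 0, "wz": 0, "hand": 0.2}
  ]
}}

```text
time: 6.25
tool_pos: [0.5757, 0.1916, 0.1097]
tool_rot: [3.141, 0.0, 2.086]
contact_force: [0.9, 0.2, -3.4]
opening: 0.0294
```

```bash
python3 -c "
from h import *
go(.5763,.1912,.105,119.5)"
```

```text
t 6.25 tcp [0.5757 0.1916 0.1097] rpy [179.98   0.   119.52] F [ 0.9  0.2 -3.4] T [-0.08 -0.01  0.02] open 0.0294 q6 -0.32
delta x -0.0007 y 0.0003 z 0.0047 wz 0.0
```

{"api": "move_arm", "payload": {
  "deltas": [
    {"x": 0, "y": 0, "z": 0.002, "wx": 0, "wy": 0, "wz": 0, "hand": 0.2},
    {"x": 0, "y": 0, "z": 0.003, "wx": 0, "wy": 0, "wz": 0, "hand": 0.2},
    {"x": 0, "y": 0, "z": 0.004, "wx": 0, "wy": 0, "wz": 0, "hand": 0.2}
  ]
}}

```text
time: 6.62
tool_pos: [0.5756, 0.1916, 0.1058]
tool_rot: [3.141, -0.0, 2.086]
contact_force: [-0.5, -0.5, -2.6]
opening: 0.0299
```

{"api": "move_arm", "payload": {
  "deltas": [
    {"x": 0, "y": 0, "z": 0.001, "wx": 0, "wy": 0, "wz": 0, "hand": 0.2},
    {"x": 0, "y": 0, "z": 0.002, "wx": 0, "wy": 0, "wz": 0, "hand": 0.2},
    {"x": 0, "y": 0, "z": 0.003, "wx": 0, "wy": 0, "wz": 0, "hand": 0.2}
  ]
}}

```text
time: 7.0
tool_pos: [0.5756, 0.1916, 0.1027]
tool_rot: [3.141, -0.0, 2.086]
contact_force: [0.2, -0.6, -2.8]
opening: 0.0296
```

{"api": "move_arm", "payload": {
  "deltas": [
    {"x": 0, "y": 0, "z": 0.0015, "wx": 0, "wy": 0, "wz": 0, "hand": 0.2},
    {"x": 0, "y": 0, "z": 0.003, "wx": 0, "wy": 0, "wz": 0, "hand": 0.2},
    {"x": 0, "y": 0, "z": 0.0045, "wx": 0, "wy": 0, "wz": 0, "hand": 0.2}
  ]
}}

```text
time: 7.38
tool_pos: [0.5755, 0.1916, 0.0981]
tool_rot: [3.142, -0.0, 2.086]
contact_force: [0.3, -0.1, -3.1]
opening: 0.0298
```

{"api": "move_arm", "payload": {
  "deltas": [
    {"x": 0, "y": 0, "z": 0.0015, "wx": 0, "wy": 0, "wz": 0, "hand": 0.2},
    {"x": 0, "y": 0, "z": 0.003, "wx": 0, "wy": 0, "wz": 0, "hand": 0.2},
    {"x": 0, "y": 0, "z": 0.0045, "wx": 0, "wy": 0, "wz": 0, "hand": 0.2},
    {"x": 0, "y": 0, "z": 0.006, "wx": 0, "wy": 0, "wz": 0, "hand": 0.2}
  ]
}}

```text
time: 7.88
tool_pos: [0.5755, 0.1916, 0.0921]
tool_rot: [3.142, -0.0, 2.086]
contact_force: [-0.7, 0.7, -3.5]
opening: 0.0298
```

{"api": "move_arm", "payload": {
  "deltas": [
    {"x": 0, "y": 0, "z": 0.0015, "wx": 0, "wy": 0, "wz": 0, "hand": 0.2},
    {"x": 0, "y": 0, "z": 0.003, "wx": 0, "wy": 0, "wz": 0, "hand": 0.2},
    {"x": 0, "y": 0, "z": 0.0045, "wx": 0, "wy": 0, "wz": 0, "hand": 0.2}
  ]
}}

```text
time: 8.25
tool_pos: [0.5755, 0.1916, 0.0876]
tool_rot: [-3.142, -0.0, 2.086]
contact_force: [-0.3, 0.3, -3.4]
opening: 0.0296
```

{"api": "move_arm", "payload": {
  "deltas": [
    {"x": 0, "y": 0, "z": 0.0015, "wx": 0, "wy": 0, "wz": 0, "hand": 0.2},
    {"x": 0, "y": 0, "z": 0.003, "wx": 0, "wy": 0, "wz": 0, "hand": 0.2},
    {"x": 0, "y": 0, "z": 0.0045, "wx": 0, "wy": 0, "wz": 0, "hand": 0.2},
    {"x": 0, "y": 0, "z": 0.0055, "wx": 0, "wy": 0, "wz": 0, "hand": 0.2}
  ]
}}

```text
time: 8.75
tool_pos: [0.5755, 0.1916, 0.0821]
tool_rot: [-3.142, -0.0, 2.086]
contact_force: [0.1, -0.2, -3.3]
opening: 0.0296
```

{"api": "move_arm", "payload": {
  "deltas": [
    {"x": 0, "y": 0, "z": 0.0007, "wx": 0, "wy": 0, "wz": 0, "hand": 0.2},
    {"x": 0, "y": 0, "z": 0.0014, "wx": 0, "wy": 0, "wz": 0, "hand": 0.2},
    {"x": 0, "y": 0, "z": 0.002, "wx": 0, "wy": 0, "wz": 0, "hand": 0.2}
  ]
}}

```text
time: 9.12
tool_pos: [0.5755, 0.1916, 0.0804]
tool_rot: [3.141, -0.0, 2.086]
contact_force: [-1.7, -0.8, 0.2]
opening: 0.0297
```

{"api": "move_arm", "payload": {
  "deltas": [
    {"x": 0, "y": 0, "z": 0.0004, "wx": 0, "wy": 0, "wz": 0, "hand": 0.2},
    {"x": 0, "y": 0, "z": 0.0004, "wx": 0, "wy": 0, "wz": 0, "hand": 0.2}
  ]
}}

```text
time: 9.38
tool_pos: [0.5756, 0.1916, 0.0804]
tool_rot: [3.141, 0.0, 2.086]
contact_force: [-2.3, -0.9, 5.0]
opening: 0.0294
```

{"api": "move_arm", "payload": {
  "deltas": [
    {"x": 0, "y": 0, "z": 0, "wx": 0, "wy": 0, "wz": 0, "hand": 0.5},
    {"x": 0, "y": 0, "z": 0, "wx": 0, "wy": 0, "wz": 0, "hand": 0.5},
    {"x": 0, "y": 0, "z": 0, "wx": 0, "wy": 0, "wz": 0, "hand": 0.5},
    {"x": 0, "y": 0, "z": -0.03, "wx": 0, "wy": 0, "wz": 0, "hand": 0.5},
    {"x": 0, "y": 0, "z": -0.07, "wx": 0, "wy": 0, "wz": 0, "hand": 0.5},
    {"x": 0, "y": 0, "z": -0.1, "wx": 0, "wy": 0, "wz": 0, "hand": 0.5},
    {"x": 0, "y": 0, "z": -0.1, "wx": 0, "wy": 0, "wz": 0, "hand": 0.5}
  ]
}}

```text
time: 10.25
tool_pos: [0.5769, 0.1919, 0.1824]
tool_rot: [3.136, 0.002, 2.086]
contact_force: [0.9, 0.2, -0.0]
opening: 0.0457
```

```bash
python3 -c "
from h import *
go(.5,.16,.18,119.5)
a=[]
for n in('scene','top'):
  s=viewer.read_camera(n)[:,:,::-1]; u,v=proj(n,[.576,.19,.09]).astype(int)
  a.append(crop(s,u-40,v-50,80,100,5)); print(u,v)
cv2.imwrite('pics/rel.png',np.hstack(a))"
```

```text
t 10.25 tcp [0.5769 0.1919 0.1824] rpy [1.7969e+02 1.0000e-01 1.1952e+02] F [ 0.9  0.2 -0. ] T [-0.05  0.03  0.01] open 0.0457 q6 -0.32
delta x 0.0102 y -0.0827 z 0.0024 wz 0.0
374 215
262 188
```

View pics/rel.png

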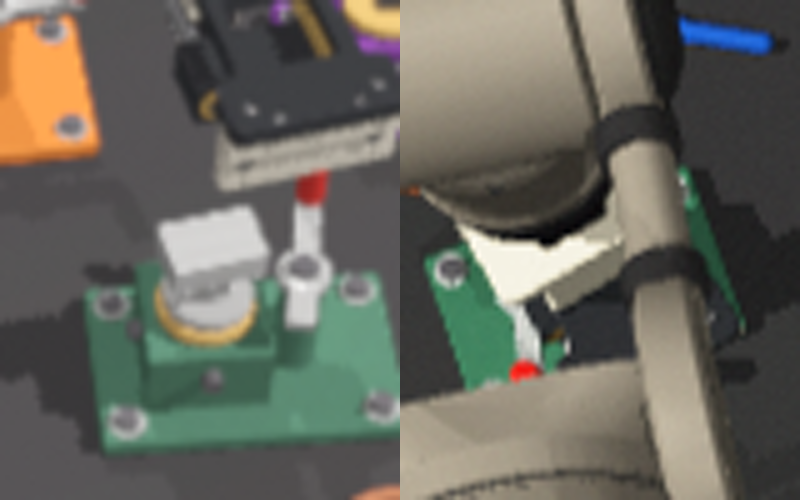

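```bash
python3 -c "
from h import *
S=np.array([.5757,.1916])
ht=ray('top',(119/4.5+219.6,152/4.5+161.6),.082)[:2];hs=ray('scene',(344.6+224/4.5,189.6+128/4.5),.082)[:2]
kt=ray('top',(247,213),.103)[:2];ks=ray('scene',(344.6+233/4.5,189.6+31/4.5),.103)[:2]
print(ht,hs,kt,ks)
H=(ht+hs)/2;K=(kt+ks)/2
A=lambda v:np.degrees(np.arctan2(v[1],v[0]))
g=ray('top',(258.2,196.7),.012)[:2]
e=ray('top',(258.2-20*.943,196.7+20*.332),.012)[:2]-g
print('yh from hinge',A(H-S),np.linalg.norm(H-S),'foot edge',A(e),'knob',A(K-H),np.linalg.norm(K-H))
"
```

```text
[0.56092081 0.232716  ] [0.56539492 0.23502947] [0.51458324 0.22732176] [0.51617378 0.22970865]
yh from hinge 106.52539057830353 0.04409409691698627 foot edge 108.1609103568341 knob -173.60211101474542 0.048078793830501426
```

```bash
python3 -c "
from h import *
go(.5177,.2289,.15,188)"
```

```text
t 10.35 tcp [0.5752 0.1915 0.1791] rpy [-1.7997e+02 -1.0000e-02  1.1952e+02] F [-0.9  1.4  0. ] T [-0.09  0.05  0.06] open 0.0459 q6 -0.32
delta x 0.0609 y -0.0316 z 0.0291 wz -68.5
```

{"api": "move_arm", "payload": {
  "deltas": [
    {"x": 0.061, "y": -0.0316, "z": 0, "wx": 0, "wy": 0, "wz": -68.5, "hand": 0.32},
    {"x": 0.061, "y": -0.0316, "z": 0, "wx": 0, "wy": 0, "wz": -68.5, "hand": 0.32},
    {"x": 0.061, "y": -0.0316, "z": 0, "wx": 0, "wy": 0, "wz": -68.5, "hand": 0.32},
    {"x": 0.061, "y": -0.0316, "z": 0, "wx": 0, "wy": 0, "wz": -68.5, "hand": 0.32},
    {"x": 0.061, "y": -0.0316, "z": 0.029, "wx": 0, "wy": 0, "wz": -68.5, "hand": 0.32},
    {"x": 0.061, "y": -0.0316, "z": 0.029, "wx": 0, "wy": 0, "wz": -68.5, "hand": 0.32},
    {"x": 0.061, "y": -0.0316, "z": 0.029, "wx": 0, "wy": 0, "wz": -68.5, "hand": 0.32},
    {"x": 0.061, "y": -0.0316, "z": 0.029, "wx": 0, "wy": 0, "wz": -68.5, "hand": 0.32}
  ]
}}

```text
time: 11.35
tool_pos: [0.5172, 0.2289, 0.1492]
tool_rot: [-3.141, -0.003, -3.002]
contact_force: [0.2, 0.2, 0.3]
opening: 0.0293
```

```bash
python3 -c "
from h import *
go(.5177,.2289,.083,188)
s=viewer.read_camera('scene')[:,:,::-1]; u,v=proj('scene',[.54,.22,.1]).astype(int)
cv2.imwrite('pics/kn.png',crop(s,u-50,v-50,100,100,5))"
```

```text
t 11.35 tcp [0.5172 0.2289 0.1492] rpy [-1.7998e+02 -1.7000e-01 -1.7202e+02] F [0.2 0.2 0.3] T [0.04 0.04 0.01] open 0.0293 q6 -1.43
delta x -0.0005 y -0.0000 z 0.0662 wz -0.0
```

View pics/kn.png

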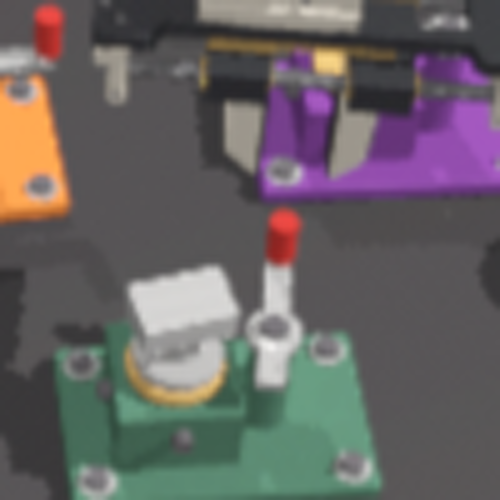

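{"api": "move_arm", "payload": {
  "deltas": [
    {"x": 0, "y": 0, "z": 0.03, "wx": 0, "wy": 0, "wz": 0, "hand": 0.32},
    {"x": 0, "y": 0, "z": 0.042, "wx": 0, "wy": 0, "wz": 0, "hand": 0.32},
    {"x": 0, "y": 0, "z": 0.046, "wx": 0, "wy": 0, "wz": 0, "hand": 0.32},
    {"x": 0, "y": 0, "z": 0.048, "wx": 0, "wy": 0, "wz": 0, "hand": 0.32}
  ]
}}

```text
time: 11.9
tool_pos: [0.5183, 0.2292, 0.1031]
tool_rot: [3.141, 0.001, -3.002]
contact_force: [-0.3, -0.5, -0.9]
opening: 0.0292
```

{"api": "move_arm", "payload": {
  "deltas": [
    {"x": 0, "y": 0, "z": 0.004, "wx": 0, "wy": 0, "wz": 0, "hand": 0.3},
    {"x": 0, "y": 0, "z": 0.01, "wx": 0, "wy": 0, "wz": 0, "hand": 0.3},
    {"x": 0, "y": 0, "z": 0.018, "wx": 0, "wy": 0, "wz": 0, "hand": 0.26},
    {"x": 0, "y": 0, "z": 0.018, "wx": 0, "wy": 0, "wz": 0, "hand": 0.26}
  ]
}}

```text
time: 12.4
tool_pos: [0.5174, 0.2289, 0.084]
tool_rot: [-3.141, -0.002, -3.002]
contact_force: [0.6, 0.8, 0.7]
opening: 0.024
```

```bash
python3 -c "
from h import *
go(.5177,.2289,.083,188)
for d in range(10,91,10): print(d,np.round([.045*(np.cos(np.radians(d))-1),.045*np.sin(np.radians(d))],4))
s=viewer.read_camera('scene')[:,:,::-1]; u,v=proj('scene',[.54,.22,.1]).astype(int)
cv2.imwrite('pics/kn2.png',crop(s,u-50,v-50,100,100,5))"
```

```text
t 12.4 tcp [0.5174 0.2289 0.084 ] rpy [-1.7999e+02 -9.0000e-02 -1.7198e+02] F [0.6 0.8 0.7] T [-0.03  0.05 -0.  ] open 0.024 q6 -1.43
delta x -0.0002 y -0.0001 z 0.0010 wz 0.0
10 [-0.0007  0.0078]
20 [-0.0027  0.0154]
30 [-0.006   0.0225]
40 [-0.0105  0.0289]
50 [-0.0161  0.0345]
60 [-0.0225  0.039 ]
70 [-0.0296  0.0423]
80 [-0.0372  0.0443]
90 [-0.045  0.045]
```

View pics/kn2.png

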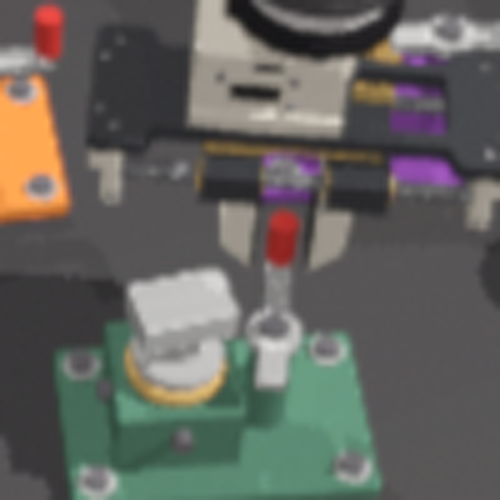

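{"api": "move_arm", "payload": {
  "deltas": [
    {"x": -0.0007, "y": 0.0078, "z": 0, "wx": 0, "wy": 0, "wz": 10, "hand": 0.26},
    {"x": -0.0027, "y": 0.0154, "z": 0, "wx": 0, "wy": 0, "wz": 20, "hand": 0.26},
    {"x": -0.006, "y": 0.0225, "z": 0, "wx": 0, "wy": 0, "wz": 30, "hand": 0.26},
    {"x": -0.0105, "y": 0.0289, "z": 0, "wx": 0, "wy": 0, "wz": 40, "hand": 0.26},
    {"x": -0.0161, "y": 0.0345, "z": 0, "wx": 0, "wy": 0, "wz": 50, "hand": 0.26},
    {"x": -0.0225, "y": 0.039, "z": 0, "wx": 0, "wy": 0, "wz": 60, "hand": 0.26},
    {"x": -0.0296, "y": 0.0423, "z": 0, "wx": 0, "wy": 0, "wz": 70, "hand": 0.26},
    {"x": -0.0296, "y": 0.0423, "z": 0, "wx": 0, "wy": 0, "wz": 70, "hand": 0.26}
  ]
}}

```text
time: 13.45
tool_pos: [0.5418, 0.2753, 0.0849]
tool_rot: [3.141, -0.0, 2.062]
contact_force: [-0.0, -0.2, 0.3]
opening: 0.0239
```

```bash
python3 -c "
from h import *
go(.5622+.045*np.cos(np.radians(107.5)),.2352+.045*np.sin(np.radians(107.5)),.083,107.5)"
```

```text
t 13.45 tcp [0.5418 0.2753 0.0849] rpy [179.96  -0.   118.12] F [-0.  -0.2  0.3] T [-0.1   0.04 -0.  ] open 0.0239 q6 -0.15
delta x -0.0008 y 0.0074 z 0.0019 wz 10.6
```

{"api": "move_arm", "payload": {
  "deltas": [
    {"x": -0.0003, "y": 0.004, "z": 0, "wx": 0, "wy": 0, "wz": 5, "hand": 0.26},
    {"x": -0.0008, "y": 0.0074, "z": 0, "wx": 0, "wy": 0, "wz": 10.6, "hand": 0.26},
    {"x": -0.0008, "y": 0.009, "z": 0, "wx": 0, "wy": 0, "wz": 10.6, "hand": 0.26}
  ]
}}

```text
time: 13.82
tool_pos: [0.5493, 0.2784, 0.0848]
tool_rot: [-3.141, -0.0, 1.879]
contact_force: [-1.7, -1.1, 1.2]
opening: 0.0235
```

{"api": "move_arm", "payload": {
  "deltas": [
    {"x": 0, "y": 0.001, "z": 0, "wx": 0, "wy": 0, "wz": 0, "hand": 0.26},
    {"x": 0, "y": 0.002, "z": 0, "wx": 0, "wy": 0, "wz": 0, "hand": 0.26}
  ]
}}

```text
time: 14.08
tool_pos: [0.5512, 0.2794, 0.0848]
tool_rot: [-3.141, -0.0, 1.877]
contact_force: [-1.7, 0.6, 0.1]
opening: 0.0237
```

{"api": "move_arm", "payload": {
  "deltas": [
    {"x": 0, "y": 0.001, "z": 0, "wx": 0, "wy": 0, "wz": 0, "hand": 0.26},
    {"x": 0, "y": 0.002, "z": 0, "wx": 0, "wy": 0, "wz": 0, "hand": 0.26}
  ]
}}

```text
time: 14.32
tool_pos: [0.5522, 0.2798, 0.0846]
tool_rot: [-3.138, -0.0, 1.876]
contact_force: [-7.7, -0.8, 2.6]
opening: 0.0236
```

{"api": "move_arm", "payload": {
  "deltas": [
    {"x": 0, "y": 0.001, "z": 0, "wx": 0, "wy": 0, "wz": 0, "hand": 0.26},
    {"x": 0, "y": 0.0015, "z": 0, "wx": 0, "wy": 0, "wz": 0, "hand": 0.26}
  ]
}}

```text
time: 14.58
tool_pos: [0.5522, 0.2798, 0.0845]
tool_rot: [-3.135, -0.0, 1.876]
contact_force: [-11.9, -2.4, 6.7]
opening: 0.0235
```

{"api": "move_arm", "payload": {
  "deltas": [
    {"x": 0, "y": -0.006, "z": 0, "wx": 0, "wy": 0, "wz": 0, "hand": 0.27},
    {"x": 0, "y": -0.006, "z": 0, "wx": 0, "wy": 0, "wz": 0, "hand": 0.27},
    {"x": 0, "y": -0.006, "z": -0.04, "wx": 0, "wy": 0, "wz": 0, "hand": 0.27},
    {"x": 0, "y": -0.006, "z": -0.1, "wx": 0, "wy": 0, "wz": 0, "hand": 0.27},
    {"x": 0, "y": -0.05, "z": -0.14, "wx": 0, "wy": 0, "wz": 0, "hand": 0.27},
    {"x": 0, "y": -0.1, "z": -0.14, "wx": 0, "wy": 0, "wz": 0, "hand": 0.27},
    {"x": 0, "y": -0.13, "z": -0.14, "wx": 0, "wy": 0, "wz": 0, "hand": 0.27},
    {"x": 0, "y": -0.13, "z": -0.14, "wx": 0, "wy": 0, "wz": 0, "hand": 0.27}
  ]
}}

```text
time: 15.58
tool_pos: [0.4301, 0.2411, 0.2257]
tool_rot: [3.14, -0.0, 1.875]
contact_force: [0.3, -0.5, 0.0]
opening: 0.0247
```

```bash
python3 -c "
from h import *
go(.5,.2,.2,107.5)
a=[]
for n in('scene','top'):
  s=viewer.read_camera(n)[:,:,::-1]; u,v=proj(n,[.566,.21,.07]).astype(int)
  a.append(crop(s,u-40,v-40,80,80,5))
cv2.imwrite('pics/fin.png',np.hstack(a))"
```

```text
t 15.57 tcp [0.4301 0.2411 0.2257] rpy [179.89  -0.   107.45] F [ 0.3 -0.5  0. ] T [-0.07  0.05 -0.03] open 0.0247 q6 0.05
delta x -0.0602 y 0.0544 z 0.0257 wz -0.1
```

View pics/fin.png

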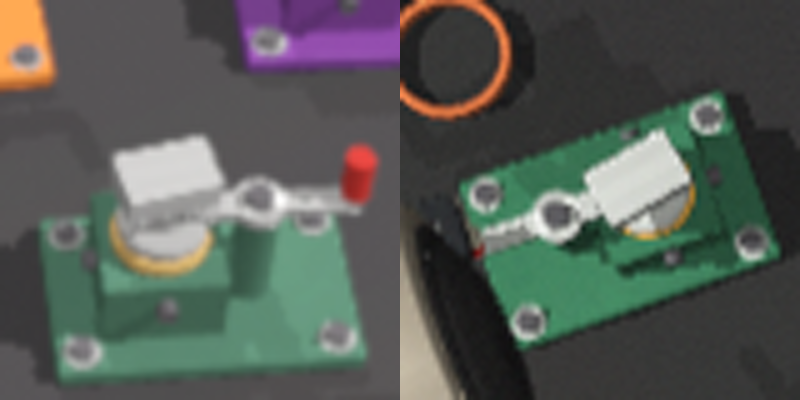

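```bash
python3 -c "
from cell import robot
print(robot.hand_in())"
```

```text
the job is handed in; nothing more can be done
None
```

The flat stake is fully home in the green holder, the latch is shut over its collar, and I handed the job in at about 15.7 s of the 61 s allowed.

- **Stake:** I gripped it across the head and lifted it from the middle hole of the stand. I turned it about 25° to match the sleeve angle I had measured in the pictures. It went in without jamming, so no searching by turning or shifting was needed. It came to rest on its collar at the expected height, and a further push of about 5 N did not move it.
- **Latch:** I swung it by the knob until it met its stop. There, about 12 N more push produced no movement, and the knob was where the shut position should be.
- **Last picture:** The stake stands upright in the sleeve with the latch finger over its collar and the handle lined up with the holder. The gripper was clear, with zero force on it.
- **Not measured:** The final latch angle was judged from the stop and the picture, where the arm looked about 2° off the foot edge, against about 9° allowed. I did not check the other stakes, tools and vessels one by one at the end, but the arm never touched them as far as the forces showed.

No check failed. The two cameras differed by 2 to 4 mm on some points, so I averaged them or relied on the seated position.

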